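# Swing a tablet stand to its next pin hole

### The arm

A 6-joint arm with a two-finger parallel gripper is mounted at the origin on the work surface. World frame = base frame: x ahead of the robot, y to its left, z up, the work surface at z = 0. Lengths are in m, angles in degrees, forces in N, time in s.
With the tool pointing down it reaches from about 0.375 to 0.825 m from the base axis. Payload 5.5 kg.
Tool frame: the origin (TCP) lies midway between the tips of the shut fingers; the grasp point (between the pads) lies 19 mm behind it; z points along the fingers, y is the line along which they close (so a half turn about z gives the same grasp; the last joint's range is limited). The gripper opens to 85 mm and grips with 20 to 120 N. Pads are 22 mm wide; open, the fingers measure 114 mm over their backs; the gripper's body (76 mm by 85 mm) begins 54 mm behind the grasp point. The pads swing forward as they close: fully open they stand 13 mm farther back than shut.
Start: joints at [-74.485, 17.962, -2.699, 69.339, 0, 90], TCP at [0.16, -0.578, 0.231] pointing down, gripper open.
Joint ranges: [-152.73, 152.73], [-39.44, 99.34], [-58.76, 71.6], [-118.89, 123.64], [-81.53, 83.1], [-180, 180]. Speed limits (degrees/s): [136.94, 136.94, 172.46, 180, 180, 180].

### API

Orientations are given as a 3x3 rotation matrix whose columns are the frame's x, y, z axes.
In Python, from rig import readout, imaging, bot gives the robot as it stands.
- The arm moves only by the shell command python3 -m pendant 'ROWS' [OPENING] [FORCE]. ROWS is a JSON object of lists of equal length, an entry for each row: "delta_pos": the shift along the world's x, y, z in mm, a list of three; "angular": the turn, a rotation vector about the world's x, y, z in degrees, a list of three. A call has 1 to 12 rows; each row is the pose to reach, as a shift and turn from the pose commanded when the call began; what a row does not reach only later rows make up. A row lasts 1/8 s, in which the tool goes at most 62.5 mm and 10.7 degrees, less where a joint would pass 70% of its speed; a pose out of reach is approached as far as the arm can. A call with a gripper value outside its range is refused whole. OPENING is the finger opening in mm, from 0 to 85.4, set as the call begins (- or left out, the last holds). The fingers move at their own pace and stop on an object; FORCE is the grip in N (left out, the last holds). Time passes only in rows, so rows that repeat a pose let the fingers close. It gives the time, the measured TCP pose, the force, the opening and the grip force at its end, in the units of the state.
- readout.sense(): the state, without advancing time (a new reading comes with each control period).
- imaging.read_camera(name): name is "scene" or "side" or "wrist"; returns (picture, depth): 420x560x3 uint8, red, green, blue; 420x560 float32, m along the optical axis (not along the pixel's ray), 0 where there is no reading.
- imaging.get_calibration(name): a dict with "fx", "fy", "cx", "cy" (pixels), "eye" and "rotation" of the camera in the world. Camera axes: x right, y up, looking along -z (the intrinsics and any distortion apply to the point x, -y, -z); pixel columns grow to the right and rows downward; lengths in m; the calibration is good to about 2 mm. The wrist camera is an equidistant fisheye: a pixel r from the principal point sees the ray r / f radians off the axis. A picture is of the moment at which its call begins: read the wrist's pose just before it. get_calibration takes no time and is no camera call; for the wrist camera it gives the pose at the moment of the call.
- bot.finish_job(): hands the job in; it is judged then, once.
The state is a dict: "time": time; "qpos": joint angles; "joint_vel": joint speeds; "tau": joint torques, N m; "ee_pos": TCP position; "eef_rot": TCP orientation; "contact_force": force on the tool from outside, world axes, zero at the start; "wrist_torque": the same for the moment, N m; "finger_gap": opening from 0.0 (shut) to 1.0 (fully open); "gripper_force": force on a finger pad.
Only numpy, scipy, OpenCV 4.12 (cv2) and the standard library are available. Lean on these libraries where they do the work, as an engineer would, in place of code of your own. Each camera call takes 0.05 s, during which the arm holds its last target. There are 200 camera calls.

### The job

Turn the tablet stand on to its next setting: pull the sprung pin up by its knob out of the hole it sits in, swing the stand anticlockwise (seen from above), and let the pin spring fully home in the next hole it comes to, not the one after. Feel for the hole gently and do not force the pin sideways against the ring; leave the other things on the desk where they are and let go of the stand.

Things in the scene. Friction and masses are not known exactly. Their poses are not given: they have to be found in the camera images.
- foot: Fixed black round foot of the stand, 316 mm across, 10 mm thick. Origin on the desk at the vertical pivot axis, z up; the start hole lies 130 mm along its -x. On its rim lies a flat metal ring sector, 110 to 150 mm from the pivot, top 20 mm above the desk, with the start hole; anticlockwise of it a clamped leaf (top 19.5 mm) slides out from under it with two more holes.
- start_hole (a point): Mouth of the hole in which the pin starts, 20 mm above the desk. All holes are 11 mm across, 130 mm from the pivot. The leaf is clamped elsewhere each time and not measured: its first hole lies 24 to 42 degrees (0.42 to 0.73 rad) anticlockwise of this one, its second 22 degrees further on. Between holes the ring is smooth, so that the pin can slide on it.
- stand: Fixed steel hub on the foot, 60 mm across, 10 to 26 mm above the desk, which carries the swinging top and its pin. Origin on the desk at the pivot axis, axes as the foot's.
- swing (a joint): Turn of the stand's top about the pivot, rad: 0 at the start hole, growing anticlockwise seen from above; stops at -0.25 and 1.25. Light friction (1 N at the knob), stays where left. The top is a 170 mm turntable with a 205 x 135 mm tablet tilted 24 degrees, lower edge 50 mm high, 65 mm from the pivot towards the pin, upper edge 110 mm high; a 30 mm wide arm, top 34 mm high, carries the pin.
- pin (a joint): Lift of the pin, m: 0 fully home in a hole, about 0.008 with its tip on the ring, 0.013 at its upper stop. A spring pushes it down with 6 N at 0 to 9 N at the stop; damped, it drops in under 0.2 s. Let go over the smooth ring it rides there (drag about 3 N) and drops by itself into a hole it is slid over, which then stops the swing.
- knob (a point): Centre of the pin's black round knob, 28 mm across, 18 mm high, on an upright 8 mm steel pin with a round tip, 130 mm from the pivot. It is 83 mm above the desk with the pin home and rises with the pin. Below the knob there is only the thin pin down to a 20 mm wide bush, top 50 mm above the desk.
- bottle_mid (a point): Drink bottle with blue sleeve, 66 mm across, 205 mm high; point at its centre. To be left alone.
- cap_center (a point): Green screw cap, 38 mm across, 18 mm high; point at its centre. To be left alone.
- carton_mid (a point): Small cardboard carton, 65 x 110 x 32 mm; point at its centre. To be left alone.
- cup_mid (a point): White mug, 76 mm across, 85 mm high; point at its centre. To be left alone.

How it is judged (in metres and radians):
On the way, in this order (a step that is already met when the one before it is completed fails the run):
1. the pin is pulled clear of its start hole (lifted over 7.5 mm) (value of joint pin above 0.0075 m and value of joint swing below 0.15 rad), for 0.05 s.
2. the stand is swung over 0.25 rad anticlockwise with the pin out (value of joint pin above 0.006 m and value of joint swing above 0.25 rad), for 0.05 s.
At the end, for the whole second after the job is handed in: The pin is fully home (within 1.5 mm) in the next hole: the stand stands still, 0.39 to 0.77 rad anticlockwise of its start, where only that hole can be; the robot has let go (value of joint pin below 0.0015 m and value of joint swing between 0.39 and 0.77 rad and velocity of joint swing between -0.05 and 0.05 rad/s and contact force between the fingers and stand below 0.1 N); the robot touches nothing.
It fails at once if the pin pressed against the ring or a hole's wall with over 40 N (contact force between stand and foot above 40 N).
It fails at once if a bystander moved by over 30 mm (distance of any of bottle_mid, cap_center, carton_mid, cup_mid from where it was at the start of the episode above 0.03 m).
It also fails if it takes over 38 s, if anything falls off the work surface, if the arm or the gripper's body presses on something with over 40 N, if the wrist force passes 120 N, or if a joint passes its speed limit or range.

## Working session

There is one attempt and no reset: what is moved stays moved. The work goes in short steps, Python scripts to look and compute and a shell command to move; the robot and the scene stay as the last step left them, time stands still between calls to the robot, and variables do not carry over. Pictures are saved under pics/ and viewed, at most 10 in all, crops included, and the job is handed in when it is done.

```bash
mkdir -p pics; cat > h.py <<'E'
import numpy as np,cv2
from rig import readout,imaging,bot
def snap(n,f):
    c=imaging.get_calibration(n);p,d=imaging.read_camera(n)
    cv2.imwrite(f'pics/{f}.png',p[:,:,::-1]);np.savez(f'{f}.npz',p=p,d=d,**{k:np.array(v) for k,v in c.items()});return p,d,c
def pts(d,c):
    v,u=np.mgrid[:d.shape[0],:d.shape[1]]
    P=np.stack([(u-c['cx'])/c['fx']*d,-(v-c['cy'])/c['fy']*d,-d],-1)
    return P@np.array(c['rotation']).T+np.array(c['eye'])
E
python3 - <<'E'
from h import *
for n in('scene','side'):
    p,d,c=snap(n,n+'1');print(n,c)
a=[cv2.imread(f'pics/{n}1.png') for n in('scene','side')]
print(readout.sense())
E
```

```text
scene {'fx': 412.51702994447476, 'fy': 412.51702994447476, 'cx': 278.8763793975405, 'cy': 213.53307592735766, 'eye': array([ 1.00037713, -0.24841454,  0.91431229]), 'rotation': array([[ 0.4804401 , -0.72945841,  0.48689602],
       [ 0.87697108,  0.3932758 , -0.27614465],
       [ 0.00995161,  0.55966469,  0.8286594 ]])}
side {'fx': 444.7896732581085, 'fy': 444.7896732581085, 'cx': 269.9226540258374, 'cy': 208.9755275915527, 'eye': array([0.26414308, 0.99377287, 0.65514221]), 'rotation': array([[-0.96752124,  0.102266  , -0.23118027],
       [-0.25194283, -0.46489553,  0.84876201],
       [-0.02067518,  0.87943949,  0.47556149]])}
{'time': 0.1, 'qpos': array([-7.44842154e+01,  1.79988305e+01, -2.75004511e+00,  6.93412386e+01,
        1.18207599e-03,  9.00020866e+01]), 'joint_vel': array([ 0.01778928, -0.05435877,  0.21940775, -0.04121985, -0.08869566,
        0.1524755 ]), 'tau': array([ 3.52386451e-04, -5.40767097e+01,  3.40541482e+01,  1.11886262e-02,
        4.40723784e-05, -3.28763257e-06]), 'ee_pos': array([ 0.160363  , -0.57760678,  0.23052267]), 'eef_rot': array([[ 9.63566544e-01,  2.67468417e-01, -4.00848040e-04],
       [ 2.67468717e-01, -9.63565344e-01,  1.52099114e-03],
       [ 2.05738133e-05, -1.57279049e-03, -9.99998763e-01]]), 'contact_force': array([-0.00782008, -0.64385912, -0.73334048]), 'wrist_torque': array([-0.0270503 ,  0.09273687,  0.0059407 ]), 'gripper_force': 0.0, 'finger_gap': 1.002183097261489}
```

View pics/scene1.png

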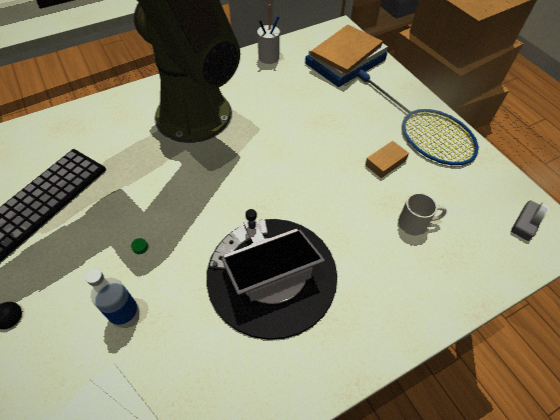

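View pics/side1.png

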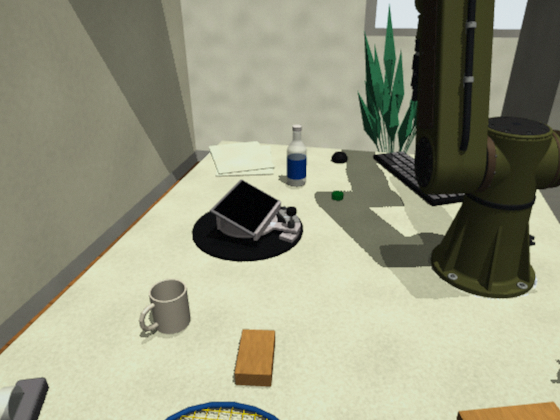

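The scene view shows the knob at about (251,215), the foot centred near (272,278), and the ring and leaf from about (265,228) to (218,265). The bottle is at (118,305), the cap at (139,245) and the mug at (418,214). Next I'll measure the knob and pivot.

```bash
python3 - <<'E'
from h import *
z=np.load('scene1.npz');p,d=z['p'],z['d'];P=pts(d,z)
g=p.max(-1)
m=(P[...,2]>.003)&(P[...,2]<.016)&(g<60)
n,l,s,_=cv2.connectedComponentsWithStats(m.astype(np.uint8))
# foot: fit circle through outer edge
v,u=np.mgrid[:420,:560]
m&=(u>195)&(u<350)&(v>205)&(v<345)
Q=P[m][:,:2].astype(np.float32)
print('foot enclosing',cv2.minEnclosingCircle(Q),np.median(P[m][:,2]))
hull=cv2.convexHull(Q)[:,0]
from scipy.optimize import least_squares
r=least_squares(lambda x:np.hypot(*(hull-x).T)-.158,Q.mean(0),loss='soft_l1',f_scale=.003);print('fit',r.x,np.abs(r.fun).max())
k=(u>240)&(u<262)&(v>205)&(v<224)&(P[...,2]>.07)&(P[...,2]<.11)
K=P[k];print('knob',k.sum(),K.min(0),K.max(0),K.mean(0))
t=K[K[:,2]>.088];print('top',len(t),t.mean(0))
for i,(a,b,c2,e) in dict(bottle=(90,270,145,325),cap=(130,237,150,254),mug=(398,193,448,238)).items():
    q=(u>a)&(u<c2)&(v>b)&(v<e)&(P[...,2]>.008);print(i,np.median(P[q],0),P[q].max(0))
c=p[200:290,195:345,::-1];cv2.imwrite('pics/crop1.png',cv2.resize(c,None,fx=5,fy=5,interpolation=cv2.INTER_CUBIC))
E
```

```text
foot enclosing ((0.6119880676269531, -0.04694623872637749), 0.15811468660831451) 0.010345585740713203
fit [ 0.61213191 -0.04612988] 0.022895898048437613
knob 113 [ 0.46927915 -0.04774905  0.07677363] [ 0.49653536 -0.02067984  0.09495112] [ 0.48566681 -0.03570644  0.08962877]
top 83 [ 0.48384962 -0.03511052  0.09196467]
bottle [ 0.55942331 -0.38022276  0.12837743] [ 1.00037713 -0.24841454  0.91431229]
cap [ 0.39097575 -0.3024643   0.01818452] [ 1.00037713 -0.24841454  0.91431229]
mug [0.66170116 0.35123195 0.05387154] [1.00037713 0.41511666 0.91431229]
```

View pics/crop1.png

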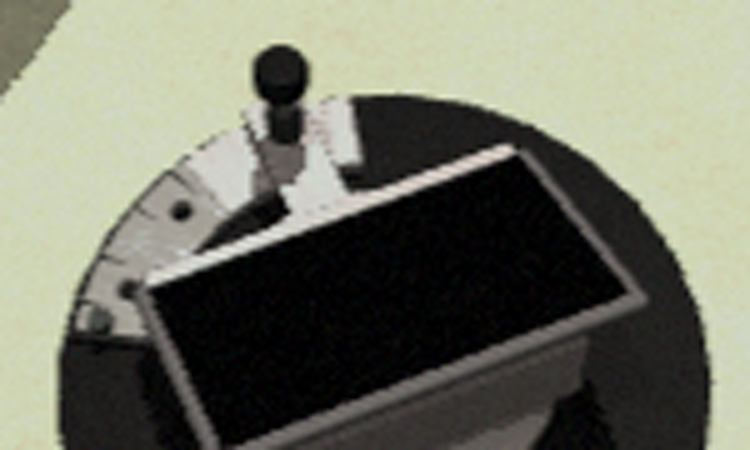

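The crop shows the first leaf hole at crop (180,211), which is image (231,242), and the second at crop (128,288), which is image (220.6,257.6). The clamp screw is at crop (98,320). Next I'll compute the hole angle and move above the knob.

```bash
python3 - <<'E'
from h import *
z=np.load('scene1.npz');R,e=z['rotation'],z['eye']
piv=np.array([.612,-.0465]);kn=np.array([.4838,-.035])
def ang(q):return np.degrees(np.arctan2(*(q-piv)[::-1]))%360
print(ang(kn),np.hypot(*(kn-piv)))
for u,v in((231,242.2),(220.6,257.6)):
    r=R@np.array([(u-z['cx'])/z['fx'],-(v-z['cy'])/z['fy'],-1]);q=(e+r*(.0195-e[2])/r[2])[:2]
    print(q,np.hypot(*(q-piv)),ang(q)-ang(kn))
E
python3 -m pendant '{"delta_pos":[[30,40,0],[60,90,0],[90,150,0],[120,205,0],[150,260,0],[180,315,0],[210,370,0],[240,420,0],[270,470,0],[295,510,0],[310,530,0],[323,542,-20]],"angular":[[0,0,9],[0,0,19],[0,0,29],[0,0,39],[0,0,49],[0,0,59],[0,0,69],[0,0,79],[0,0,89],[0,0,99],[0,0,109],[0,0,119]]}' 70
python3 -m pendant '{"delta_pos":[[0,0,0],[0,0,0],[0,0,0],[0,0,0],[0,0,0],[0,0,0],[0,0,0]],"angular":[[0,0,10],[0,0,20],[0,0,30],[0,0,40],[0,0,40],[0,0,40],[0,0,40]]}'
python3 - <<'E'
from h import *
s=readout.sense();print(s['qpos'],s['ee_pos'],s['eef_rot'],s['time'])
p,d,c=snap('wrist','w1');print(c)
E
```

```text
174.8740825776344 0.1287147621681367
[ 0.4936298  -0.09696173] 0.12867746820984222 28.21467879204573
[ 0.52087473 -0.13755667] 0.1288220912198869 50.10434376703077
time: 1.6
ee_pos: [0.485, -0.0348, 0.212]
eef_rot: [[-0.707, 0.708, 0.002], [0.708, 0.707, -0.0], [-0.002, 0.002, -1.0]]
contact_force: [0.1, -0.2, -0.3]
finger_gap: 0.82
gripper_force: 0.0
time: 2.48
ee_pos: [0.4834, -0.0361, 0.2112]
eef_rot: [[-0.995, 0.097, -0.0], [0.097, 0.995, 0.0], [0.0, 0.0, -1.0]]
contact_force: [0.0, -0.2, 0.0]
finger_gap: 0.819
gripper_force: 0.0
[-4.27544428e+00  6.16604451e+00 -2.00974321e+01  6.37458308e+01
  4.84975218e-04  1.30065808e+00] [ 0.48342616 -0.03613784  0.21122785] [[-9.95268001e-01  9.71677906e-02 -1.61361341e-04]
 [ 9.71677885e-02  9.95268014e-01  2.05513105e-05]
 [ 1.62594706e-04  4.77493713e-06 -9.99999987e-01]] 2.475
{'fx': 325.19226210127806, 'fy': 325.19226210127806, 'cx': 282.92153378837884, 'cy': 211.84109111298514, 'eye': array([ 0.40190456, -0.02808313,  0.35366663]), 'rotation': array([[ 9.78181315e-02, -9.43695599e-01, -3.16022514e-01],
       [ 9.95204287e-01,  9.26917263e-02,  3.12517279e-02],
       [-1.99445666e-04, -3.17563947e-01,  9.48236837e-01]])}
```

View pics/w1.png

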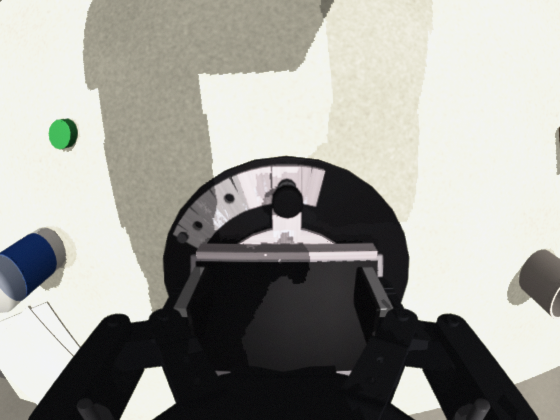

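The wrist view shows the knob at (287,201) and the leaf holes at (229,198) and (197,226). I'll check the knob position from it.

```bash
cat >> h.py <<'E'
def fray(z,u,v,h):
    x,y=u-float(z['cx']),v-float(z['cy']);r=np.hypot(x,y);t=r/float(z['fx'])
    k=np.array(z['rotation'])@np.array([np.sin(t)*x/r,-np.sin(t)*y/r,-np.cos(t)]);e=np.array(z['eye'])
    return e+k*(h-e[2])/k[2]
E
python3 - <<'E'
from h import *
z=np.load('w1.npz');p=z['p'];d=z['d']
g=p.max(-1)[185:225,268:308]
m=(d[185:225,268:308]<.30)&(d[185:225,268:308]>0.2)
ys,xs=np.nonzero(m);print(m.sum(),xs.min()+268,xs.max()+268,ys.min()+185,ys.max()+185)
print('knob c',fray(z,(xs.min()+xs.max())/2+268,(ys.min()+ys.max())/2+185,.083), fray(z,287,201,.085))
kn=fray(z,287,201,.085)[:2]
piv=np.array([.612,-.0465]);a=lambda q:np.degrees(np.arctan2(*(q-piv)[::-1]))%360
for u,v in((229,198),(197,226)):
    q=fray(z,u,v,.0195)[:2];print(q,np.hypot(*(q-piv)),a(q)-a(kn))
E
```

```text
862 271 302 185 218
knob c [ 0.48298484 -0.03298263  0.083     ] [ 0.48197971 -0.03247488  0.085     ]
[ 0.49191372 -0.09545395] 0.12968115735091976 28.335200674824137
[ 0.5205571  -0.13713558] 0.12875019789377173 50.90257492784039
```

```bash
python3 -m pendant '{"delta_pos":[[0,2,-40],[0,2,-85],[0,2,-120],[0,2,-140],[0,2,-149],[0,2,-149],[0,2,-149]],"angular":[[0,0,0],[0,0,0],[0,0,0],[0,0,0],[0,0,0],[0,0,0],[0,0,0]]}'
python3 -m pendant '{"delta_pos":[[0,0,0],[0,0,0],[0,0,0],[0,0,0],[0,0,0],[0,0,0],[0,0,0],[0,0,0]],"angular":[[0,0,0],[0,0,0],[0,0,0],[0,0,0],[0,0,0],[0,0,0],[0,0,0],[0,0,0]]}' 20 30
```

```text
time: 3.4
ee_pos: [0.4844, -0.0342, 0.0633]
eef_rot: [[-0.995, 0.096, 0.002], [0.096, 0.995, -0.0], [-0.002, 0.0, -1.0]]
contact_force: [0.1, -0.6, -0.2]
finger_gap: 0.816
gripper_force: 0.0
time: 4.4
ee_pos: [0.4839, -0.0341, 0.0629]
eef_rot: [[-0.995, 0.096, 0.001], [0.096, 0.995, 0.0], [-0.001, 0.0, -1.0]]
contact_force: [-0.6, 0.3, 6.1]
finger_gap: 0.312
gripper_force: 29.3
```

```bash
python3 -m pendant '{"delta_pos":[[0,0,3],[0,0,6],[0,0,9],[0,0,11],[0,0,11],[0,0,11]],"angular":[[0,0,0],[0,0,0],[0,0,0],[0,0,0],[0,0,0],[0,0,0]]}'
```

```text
time: 5.15
ee_pos: [0.4836, -0.0341, 0.0733]
eef_rot: [[-0.995, 0.096, 0.0], [0.096, 0.995, 0.0], [-0.0, 0.0, -1.0]]
contact_force: [4.9, 0.6, -9.0]
finger_gap: 0.312
gripper_force: 30.1
```

```bash
python3 -c "
import numpy as np
f=lambda t:130*np.array([np.cos(np.radians(174.9+t)),np.sin(np.radians(174.9+t))])
for t in list(range(2,22,2))+[24,25,26,27,28,29,30,31]:print(t,(f(t)-f(0)).round(1),(f(t)-f(20)).round(1))"
```

```text
2 [-0.3 -4.5] [-4.2 40.5]
4 [-0.5 -9.1] [-4.3 35.9]
6 [ -0.5 -13.6] [-4.4 31.4]
8 [ -0.3 -18.1] [-4.2 26.9]
10 [ -0.  -22.7] [-3.9 22.3]
12 [  0.4 -27.2] [-3.4 17.8]
14 [  1.1 -31.7] [-2.8 13.3]
16 [  1.8 -36.1] [-2.   8.8]
18 [  2.8 -40.6] [-1.1  4.4]
20 [  3.9 -45. ] [0. 0.]
24 [  6.5 -53.7] [ 2.6 -8.7]
25 [  7.2 -55.8] [  3.4 -10.8]
26 [  8.  -57.9] [  4.2 -12.9]
27 [  8.9 -60. ] [  5.  -15.1]
28 [  9.7 -62.1] [  5.9 -17.2]
29 [ 10.6 -64.2] [  6.8 -19.2]
30 [ 11.6 -66.3] [  7.7 -21.3]
31 [ 12.5 -68.3] [  8.7 -23.4]
```

```bash
python3 -m pendant '{"delta_pos":[[-0.3,-4.5,0],[-0.5,-9.1,0],[-0.5,-13.6,0],[-0.3,-18.1,0],[0,-22.7,0],[0.4,-27.2,0],[1.1,-31.7,0],[1.8,-36.1,0],[2.8,-40.6,0],[3.9,-45,0],[3.9,-45,0],[3.9,-45,0]],"angular":[[0,0,2],[0,0,4],[0,0,6],[0,0,8],[0,0,10],[0,0,12],[0,0,14],[0,0,16],[0,0,18],[0,0,20],[0,0,20],[0,0,20]]}'
```

```text
time: 6.65
ee_pos: [0.4878, -0.0789, 0.0733]
eef_rot: [[-0.968, -0.251, 0.001], [-0.251, 0.968, 0.001], [-0.001, 0.0, -1.0]]
contact_force: [5.7, 0.8, -10.1]
finger_gap: 0.314
gripper_force: 30.2
```

```bash
python3 -m pendant '{"delta_pos":[[0,0,-1],[0,0,-2],[0,0,-2.5],[0,0,-2.5],[0,0,-2.5]],"angular":[[0,0,0],[0,0,0],[0,0,0],[0,0,0],[0,0,0]]}'
python3 -m pendant '{"delta_pos":[[0,0,0],[0,0,0],[0,0,0],[0,0,0]],"angular":[[0,0,0],[0,0,0],[0,0,0],[0,0,0]]}' 34
```

```text
time: 7.28
ee_pos: [0.4878, -0.0789, 0.0709]
eef_rot: [[-0.968, -0.251, 0.001], [-0.251, 0.968, 0.001], [-0.001, 0.0, -1.0]]
contact_force: [5.7, 0.7, -9.1]
finger_gap: 0.307
gripper_force: 30.2
time: 7.78
ee_pos: [0.4873, -0.0792, 0.0709]
eef_rot: [[-0.968, -0.251, -0.0], [-0.251, 0.968, -0.0], [0.0, -0.0, -1.0]]
contact_force: [0.2, -0.6, -0.8]
finger_gap: 0.401
gripper_force: 0.0
```

```bash
python3 -m pendant '{"delta_pos":[[0.6,-2.2,0],[1.2,-4.3,0],[1.9,-6.5,0],[2.6,-8.7,0],[3.4,-10.8,0],[4.2,-12.9,0],[4.6,-14,0],[5,-15.1,0],[5,-15.1,0]],"angular":[[0,0,1],[0,0,2],[0,0,3],[0,0,4],[0,0,5],[0,0,6],[0,0,6.5],[0,0,7],[0,0,7]]}'
```

```text
time: 8.9
ee_pos: [0.4928, -0.095, 0.0711]
eef_rot: [[-0.93, -0.366, 0.001], [-0.366, 0.93, -0.001], [-0.0, -0.002, -1.0]]
contact_force: [0.7, -0.3, -0.1]
finger_gap: 0.399
gripper_force: 0.0
```

```bash
python3 -m pendant '{"delta_pos":[[0.2,-0.5,0],[0.4,-1,0],[0.7,-1.6,0],[0.9,-2.1,0]],"angular":[[0,0,0.2],[0,0,0.5],[0,0,0.8],[0,0,1]]}'
python3 -m pendant '{"delta_pos":[[0.2,-0.5,0],[0.4,-1,0]],"angular":[[0,0,0.2],[0,0,0.5]]}'
```

```text
time: 9.4
ee_pos: [0.4934, -0.0964, 0.0708]
eef_rot: [[-0.924, -0.383, 0.0], [-0.383, 0.924, -0.0], [-0.0, -0.0, -1.0]]
contact_force: [-0.5, 0.4, 0.3]
finger_gap: 0.396
gripper_force: 0.0
time: 9.65
ee_pos: [0.4937, -0.0973, 0.0708]
eef_rot: [[-0.92, -0.391, -0.0], [-0.391, 0.92, 0.0], [0.0, 0.0, -1.0]]
contact_force: [1.2, 0.8, 0.1]
finger_gap: 0.394
gripper_force: 0.4
```

```bash
python3 -m pendant '{"delta_pos":[[0.2,-0.5,0],[0.4,-1,0]],"angular":[[0,0,0.2],[0,0,0.5]]}'
python3 - <<'E'
from h import *
p,d,c=snap('scene','s2')
w,_,_=snap('wrist','w2')
a=cv2.resize(p[190:270,205:285,::-1],(400,400));b=cv2.resize(w[160:260,230:330,::-1],(400,400))
cv2.imwrite('pics/v2.png',np.hstack([a,b]))
P=pts(d,c);q=P[205:245,225:265];m=(q[...,2]>.06);print(q[m].mean(0))
E
```

```text
time: 9.9
ee_pos: [0.4941, -0.0982, 0.0708]
eef_rot: [[-0.917, -0.399, -0.0], [-0.399, 0.917, 0.0], [-0.0, 0.0, -1.0]]
contact_force: [-0.3, 1.5, -0.3]
finger_gap: 0.397
gripper_force: 0.4
[ 0.50994283 -0.08773064  0.1404295 ]
```

View pics/v2.png

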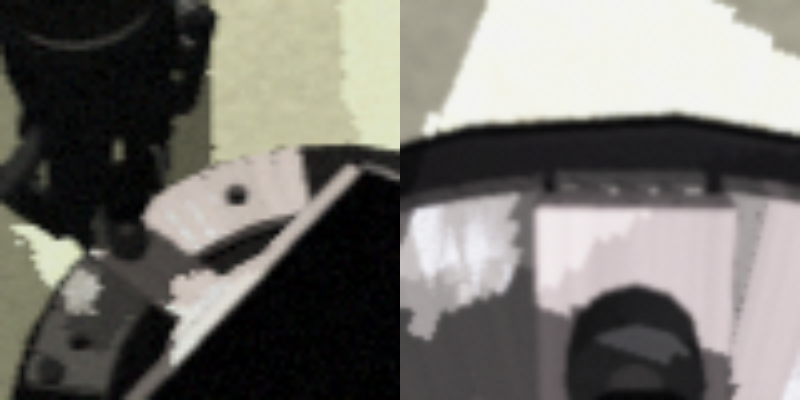

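The arm's bush now covers the first hole, with the start hole at crop (236,195) and the second leaf hole at crop (80,342). I'll get the knob's height from the wrist depth to see whether the pin has dropped.

```bash
cat >> h.py <<'E'
def knobtop(f,u0,u1,v0,v1):
    z=np.load(f+'.npz');d=z['d'];v,u=np.mgrid[v0:v1,u0:u1]
    x,y=u-z['cx'],v-z['cy'];r=np.hypot(x,y)+1e-9;t=r/z['fx'];D=d[v0:v1,u0:u1];s=D*np.tan(t)/r
    return np.stack([x*s,-y*s,-D],-1)@z['rotation'].T+z['eye']
E
python3 - <<'E'
from h import *
for f,b in(('w1',(270,304,185,219)),('w2',(268,310,228,270))):
    Q=knobtop(f,*b).reshape(-1,3);Q=Q[(Q[:,2]>.07)&(Q[:,2]<.12)]
    h,e=np.histogram(Q[:,2],bins=np.arange(.07,.12,.002));print(f,h,Q[:,2].max())
    T=Q[Q[:,2]>np.percentile(Q[:,2],50)];print(T.mean(0),np.median(T[:,2]))
E
```

```text
w1 [  0   0   0   4  12  23  10  15  19  90 527 162   0   0   0   0   0   0
   0   0   0   0   0   0] 0.0935412261225862
[ 0.48217461 -0.03266668  0.09192512] 0.09186422288797613
w2 [ 0  0  2 35 82 82 79 70 58 16  0  0  0  0  0  0  0  0  0  0  0  0  0  0] 0.08931117139466822
[ 0.48071036 -0.10096276  0.08513347] 0.08495412308786389
```

```bash
python3 - <<'E'
from h import *
Q=knobtop('w2',262,316,222,310)
print(Q[::5,27].round(4))
q=Q.reshape(-1,3);k=q[(np.hypot(q[:,0]-.494,q[:,1]+.096)<.014)&(q[:,2]<.115)]
print(len(k),np.histogram(k[:,2],bins=np.arange(.07,.116,.002)))
z=np.load('w2.npz');cv2.imwrite('pics/w2c.png',cv2.resize(z['p'][200:400,180:400,::-1],None,fx=2.5,fy=2.5))
E
```

```text
[[ 0.419  -0.1309  0.2132]
 [ 0.4815 -0.0998  0.0336]
 [ 0.4826 -0.0994  0.0386]
 [ 0.4832 -0.0992  0.0444]
 [ 0.4836 -0.0992  0.0505]
 [ 0.4869 -0.0977  0.0493]
 [ 0.4889 -0.0969  0.0512]
 [ 0.4889 -0.097   0.0574]
 [ 0.4803 -0.1012  0.0817]
 [ 0.4804 -0.1013  0.0865]
 [ 0.4808 -0.1012  0.0903]
 [ 0.4819 -0.1008  0.0926]
 [ 0.4841 -0.0998  0.0927]
 [ 0.487  -0.0984  0.0916]
 [ 0.4894 -0.0974  0.0915]
 [ 0.492  -0.0962  0.0914]
 [ 0.4943 -0.0952  0.0916]
 [ 0.4966 -0.0942  0.092 ]]
3167 (array([   0,    0,    1,    3,   12,   20,   18,   17,   29,   87, 1259,
        445,    0,    0,    0,    0,    0,    0,    0,    0,    0,    0]), array([0.07 , 0.072, 0.074, 0.076, 0.078, 0.08 , 0.082, 0.084, 0.086,
       0.088, 0.09 , 0.092, 0.094, 0.096, 0.098, 0.1  , 0.102, 0.104,
       0.106, 0.108, 0.11 , 0.112, 0.114]))
```

View pics/w2c.png

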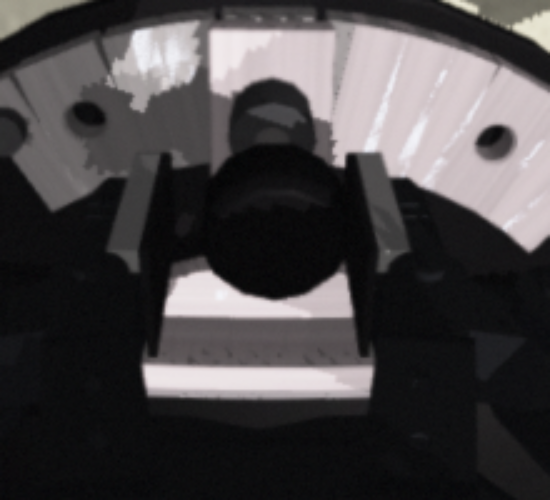

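The knob top is at 0.0915 m, the same height as when it started, so the pin is home. The start hole is at crop (495,140) and the second leaf hole at (88,118). I'll let go and retreat upward.

```bash
python3 -m pendant '{"delta_pos":[[0,0.5,0],[0,0.5,0],[0,0.5,0],[0,0.5,0],[0,0.5,15],[0,0.5,40],[0,0.5,80],[0,0.5,120],[0,0.5,140],[0,0.5,140],[0,0.5,140],[0,0.5,140]],"angular":[[0,0,0],[0,0,0],[0,0,0],[0,0,0],[0,0,0],[0,0,0],[0,0,0],[0,0,0],[0,0,0],[0,0,0],[0,0,0],[0,0,0]]}' 60
python3 - <<'E'
from h import *
snap('wrist','w3');v,u=np.mgrid[:420,:560]
q=knobtop('w3',200,370,150,300).reshape(-1,3);q=q[(np.hypot(q[:,0]-.494,q[:,1]+.096)<.02)&(q[:,2]<.11)&(q[:,2]>.088)]
print(len(q),q.mean(0),np.median(q[:,2]))
k=q.mean(0)[:2]-[.6125,-.046];print(np.hypot(*k),np.degrees(np.arctan2(k[1],k[0]))%360-174.9)
E
```

```text
time: 11.5
ee_pos: [0.4933, -0.0977, 0.2097]
eef_rot: [[-0.917, -0.399, -0.002], [-0.399, 0.917, 0.0], [0.002, 0.001, -1.0]]
contact_force: [-0.1, 0.1, -0.7]
finger_gap: 0.702
gripper_force: 0.0
771 [ 0.49129833 -0.09644266  0.09132511] 0.09151341879227459
0.13127949469199013 27.69648480012765
```

The knob is at its home height, about 28° (0.48 rad) round from the start, and the gripper is clear. I'm handing in.

```bash
python3 -c "
from rig import bot
print(bot.finish_job())"
```

```text
the job is handed in; nothing more can be done
None
```

The stand is one setting further on: the pin is home in the next hole, about 28° (0.48 rad) anticlockwise of its start, the gripper has let go, and the job is handed in (no verdict came back).

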